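# Pin the bench bin to its dock and hold its sprung lid at the tipping point

### The job

Lock the grey bench waste bin to its dock: take the loose steel pin from its stand, put it fully home down the holes of the dock's bracket and the bin's tongue, and let go of it. Then take the bin's lid by its lift bar, raise it clearly past its balance point, where the spring takes over, and bring it back down to just below that point, where it would fall shut if you let go. Finish there, still holding the lid steady with the pin in place; do not open the lid before the pin is in, and leave the other things on the bench alone.

Things in the scene. Friction and masses are not known exactly. Their poses are not given: they have to be found in the camera images.
- dock: Fixed aluminium base plate under the bin, 200 x 190 x 6 mm; origin at the centre of its underside, x to the back (hinge side), y to the left (bracket side), z up. The 160 x 160 mm bin stands on it; its closed lid's top is at z = 112 mm. On the left stands the steel bracket: two level jaws 50 x 50 mm, top of the upper one at z = 42 mm; hole axis at x = -20, y = +155 mm.
- pin_hole (a point): Centre of the mouth of the upright hole in the bracket's upper jaw, 42 mm above the bench and 75 mm left of the bin's wall. The hole, 16 mm wide and chamfered, runs through upper jaw, bin tongue and lower jaw down to the base plate, 6 mm above the bench. The pin is home when its tip is less than 14 mm above the bench.
- bin (a joint): How far (m) the bin has slid out of its dock to the front (along the dock's -x), 0 to 0.05; 0 (as at the start) is fully docked with the holes in line. About 5 N of friction; with the pin in it has about 4 mm of play.
- pin: Loose steel retaining pin, about 70 g, 83 mm long, upright: shaft 12 mm in diameter, 38 mm long, foot tapered; flange 26 mm in diameter from 38 to 43 mm; round grip 18 mm in diameter from 43 to 83 mm. Origin at the centre of the shaft's foot, z up the pin. At first its flange rests on the stand, foot 4 mm above the bench; home in the bracket, its foot stands 6 mm above the bench.
- pin_tip (a point): Centre of the foot of the pin's shaft (same point as the pin's origin).
- pin_stand: Fixed plain grey block 60 x 60 x 42 mm with one upright hole 16 mm wide and 40 mm deep at its centre; origin at the centre of its underside. It stands either right or left of the bin.
- lid (a joint): Angle of the bin's lid (rad): 0 closed and level, grows as the front rises, stop at 1.3. Weight and torsion spring balance at 0.85: below, the lid falls shut (up to 2 N at the bar); above, the spring swings it open (up to 2 N at the bar). Hinge friction is negligible. Clearly past the balance point: above 0.92; just below it: 0.61 to 0.81.
- lift_bar (a point): Middle of the lid's lift bar: round steel bar 12 mm in diameter along the dock's y, 110 mm clear between its brackets, 42 mm in front of the lid's edge: fingers can straddle it from above. Closed, it is 105 mm above the bench; it turns with the lid on an arc of radius 214 mm about the hinge: 265 mm above the bench at balance, 227 to 259 mm in the just-below range.
- lid_hinge (a point): Middle of the hinge axis (along the dock's y) at the bin's rear top edge, 102 mm above the bench and 86 mm behind the bin's centre.
- vial: Bystander: screw-cap vial 30 x 30 x 65 mm, loose; origin at the centre of its underside. Stands on the side of the bin where the pin stand is not.
- tape: Bystander: roll of tape 104 x 102 x 25 mm lying flat to the right of the bin, loose; origin at the centre of its underside. Also on the bench, fixed: a black barcode scanner on a gooseneck at the front right corner (x 0.27 to 0.37, y -0.78 to -0.49, up to 0.27 m high).
- dropper: Bystander: dropper bottle 29 x 29 x 104 mm, loose; origin at the centre of its underside.
- marker: Bystander: marker pen 13 x 124 x 14 mm lying flat in front, loose; origin at the centre of its underside.

How it is judged:
On the way, in this order (a step that is already met when the one before it is completed fails the run):
1. the pin is home in the bracket and let go, with the lid still shut (horizontal distance between pin_tip and pin_hole below 0.006 m and z of pin_tip in the frame of dock below 0.014 m and angle between pin's own z axis and vertical below 0.2 rad and contact force between the fingers and pin below 0.05 N and value of joint lid below 0.1 rad), for 0.2 s.
2. the lid has been raised past its balance point (above 0.92 rad) (value of joint lid above 0.92 rad), for 0.1 s.
At the end, for the whole second after the job is handed in: pin home in the bracket (tip within 6 mm of the hole axis, under 14 mm above the bench, upright within 0.2 rad) and let go; bin slid out under 8 mm; fingers holding the lid still (0.05 rad/s, contact over 0.15 N) at 0.61 to 0.81 rad after it was above 0.92 rad (horizontal distance between pin_tip and pin_hole below 0.006 m and z of pin_tip in the frame of dock below 0.014 m and angle between pin's own z axis and vertical below 0.2 rad and value of joint bin below 0.008 m and value of joint lid between 0.61 and 0.81 rad and velocity of joint lid between -0.05 and 0.05 rad/s and contact force between the fingers and lid above 0.15 N and contact force between the fingers and pin below 0.05 N); the arm keeps its last pose, push and grip.
It fails at once if the lid is opened before the pin is home (value of joint lid above 0.2 rad and not (horizontal distance between pin_tip and pin_hole below 0.006 m and z of pin_tip in the frame of dock below 0.014 m and angle between pin's own z axis and vertical below 0.2 rad)).
It fails at once if the screw-cap vial is moved more than 30 mm (distance of vial from where it was at the start of the episode above 0.03 m).
It fails at once if the tape roll is moved more than 30 mm (distance of tape from where it was at the start of the episode above 0.03 m).
It fails at once if the dropper bottle is moved more than 30 mm (distance of dropper from where it was at the start of the episode above 0.03 m).
It fails at once if the marker pen is moved more than 30 mm (distance of marker from where it was at the start of the episode above 0.03 m).
It also fails if it takes over 61 s, if anything falls off the work surface, if the arm or the gripper's body presses on something with over 40 N, if the wrist force passes 120 N, or if a joint passes its speed limit or range.

### The arm

A 6-joint arm with a two-finger parallel gripper is mounted at the origin on a cart in front of the work surface, level with it; the furniture and walls round the work are solid. World frame = base frame: x ahead of the robot, y to its left, z up, the work surface at z = 0. Lengths are in m, angles in rad, forces in N, time in s.
With the tool pointing down it reaches from about 0.35 to 0.975 m from the base axis. Payload 4.9 kg.
Tool frame: the origin (TCP) lies between the finger pads; the fingertips stand 25 mm ahead of it and the grasp point (between the pads) lies 6 mm ahead of it (ctrl.tip_reach is the distance from the TCP to the fingertips, in m); z points along the fingers, y is the direction in which the jaws open and shut (so a half turn about z gives the same grasp; the last joint's range is limited). The gripper opens to 85 mm and grips with 20 to 120 N. Pads are 22 mm wide; open, the fingers measure 114 mm over their backs; the gripper's body (76 mm by 85 mm) begins 54 mm behind the grasp point. The pads swing forward as they close: fully open they stand 13 mm farther back than shut.
Start: joints at [-1.287, 0.053, 1.613, -0, 1.476, -0.119], TCP at [0.245, -0.575, 0.256] pointing down, gripper open.
Joint ranges: [-3.01, 3.01], [-1.01, 2.22], [0.06, 2.58], [-1.02, 4.17], [0.09, 2.62], [-3.14, 3.14]. Speed limits (rad/s): [2.57, 2.57, 3.14, 3.14, 3.14, 3.14].

### API

Orientations are given as a rotation vector (axis times angle).
In Python, from station import get_obs, get_image, camera_params, order, ctrl gives the robot as it stands.
- The arm moves only by the tool move_arm, never from a script. Its argument "deltas" is one flat list of numbers, 5 for each row, row after row: the opening, from -1 (shut) to 1 (fully open), so that 0 is half open, then the shift along the tool's x, y, z in m, then the turn about the tool's z in degrees. In form: [fingers, tx, ty, tz, turn, fingers, tx, ty, tz, turn, ...]. A call has 1 to 10 rows; each row is the pose to reach, as a shift and turn from the pose measured when the call began, along the tool's axes at that moment; what a row does not reach only later rows make up. A row lasts 1/10 s, in which the tool goes at most 50 mm and 8.59 degrees, less where a joint would pass 70% of its speed; a pose out of reach is approached as far as the arm can. A call with a gripper value outside its range is refused whole. The fingers move at their own pace and stop on an object; "force" is the grip in N (left out, the last holds). Time passes only in rows, so rows that repeat a pose let the fingers close. It gives the time, the measured TCP pose, the force and the opening at its end, in the units of the state.
- get_obs(): the state, without advancing time (a new reading comes with each control period).
- get_image(name): name is "scene" or "top" or "wrist"; returns the picture (384x512x3 uint8, red, green, blue); there is no depth.
- camera_params(name): a dict with "camera_matrix" (3x3 intrinsics, pixels), "extrinsics" (4x4, takes a point from camera to world coordinates); the wrist camera has in their place "tool_from_camera" (4x4, takes a point from camera to tool coordinates, whose origin is the TCP and whose axes are the flange's). Camera axes: x right, y up, looking along -z (the intrinsics and any distortion apply to the point x, -y, -z); pixel columns grow to the right and rows downward; lengths in m; the calibration is good to about 2 mm. A picture is of the moment at which its call begins: read the wrist's pose just before it. camera_params takes no time and is no camera call.
- order.finish_job(): hands the job in, once; it reports no verdict.
The state is a dict: "t": time; "q": joint angles; "dq": joint speeds; "effort": joint torques, N m; "tool_pos": TCP position; "tool_rot": TCP orientation; "contact_force": force on the tool from outside, world axes, zero at the start; "wrist_torque": the same for the moment, N m; "opening": finger opening in m.
Only numpy, scipy, OpenCV 4.12 (cv2) and the standard library are available. Lean on these libraries where they do the work, as an engineer would, in place of code of your own. Each camera call takes 0.05 s, during which the arm holds its last target. There are 200 camera calls.

## Working session

There is one attempt and no reset: what is moved stays moved. The work goes in short steps, Python scripts to look and compute and a tool call to move; the robot and the scene stay as the last step left them, time stands still between calls to the robot, and variables do not carry over. Pictures are saved under pics/ and viewed, about 8 in all and at most 12, crops included, and the job is handed in when it is done.

Besides the shell and the picture viewer there is one more tool, called as name(argument=value, ...), one argument or row to a line, values as JSON. move_arm: Moves the arm, as the interface text tells. Its arguments: {"type":"object","properties":{"deltas":{"type":"array"},"force":{"type":"number"}},"required":["deltas"]}

```bash
mkdir -p pics; python3 - <<'E'
from station import *
import cv2,numpy as np
o=get_obs();print(o);print(ctrl.tip_reach)
a=get_image("scene");b=get_image("top")
for n in("scene","top","wrist"):
    print(n,camera_params(n))
cv2.imwrite("pics/top.png",cv2.resize(b,(800,600),interpolation=cv2.INTER_CUBIC)[:,:,::-1])
cv2.imwrite("pics/scene.png",cv2.resize(a,(800,600),interpolation=cv2.INTER_CUBIC)[:,:,::-1])
E
```

```text
{'t': 0.0, 'q': array([-1.28700243e+00,  5.33760012e-02,  1.61429791e+00, -3.59148864e-05,
        1.47602808e+00, -1.19028031e-01]), 'dq': array([-1.84542318e-03, -1.28457901e-03,  5.34649123e-04,  6.63572272e-04,
       -4.26635553e-04,  3.14576131e-05]), 'effort': array([-1.88830505e-03, -3.93682981e+01, -3.70181465e+01, -3.01533046e-04,
        6.99072421e-03,  4.01683764e-06]), 'tool_pos': array([ 0.24482185, -0.57442219,  0.25504878]), 'tool_rot': array([-3.07602836e+00, -6.28067122e-01,  3.28400126e-04]), 'contact_force': array([-0.30428726,  0.61718406, -0.84912322]), 'wrist_torque': array([-0.04508493,  0.00906147, -0.03936044]), 'opening': 0.08574865165830488}
0.025
scene {'camera_matrix': array([[401.06733648,   0.        , 252.55079428],
       [  0.        , 401.06733648, 191.69753857],
       [  0.        ,   0.        ,   1.        ]]), 'extrinsics': array([[-5.93864847e-01,  4.93333601e-01, -6.35567858e-01,
        -2.01903702e-01],
       [-8.04564608e-01, -3.63570837e-01,  4.69565797e-01,
         6.06683531e-01],
       [ 5.78647238e-04,  7.90214024e-01,  6.1283069
[... 493 characters left out ...]
2831104e-02,  1.30616989e-01,  9.91330013e-01,
         1.62508694e+00],
       [ 0.00000000e+00,  0.00000000e+00,  0.00000000e+00,
         1.00000000e+00]])}
wrist {'camera_matrix': array([[318.57464278,   0.        , 255.80326326],
       [  0.        , 318.57464278, 193.325622  ],
       [  0.        ,   0.        ,   1.        ]]), 'tool_from_camera': array([[ 1.10713717e-03,  9.61860508e-01,  2.73538181e-01,
         6.86849294e-02],
       [ 9.99998970e-01, -8.15086844e-04, -1.18132023e-03,
         6.32809781e-04],
       [-9.13307903e-04,  2.73539208e-01, -9.61860420e-01,
        -1.17281926e-01],
       [ 0.00000000e+00,  0.00000000e+00,  0.00000000e+00,
         1.00000000e+00]])}
```

View pics/top.png

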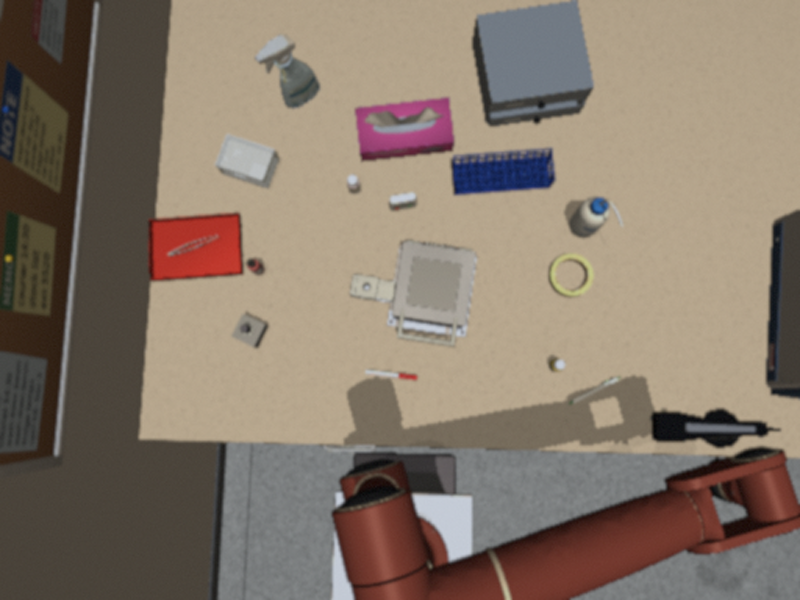

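View pics/scene.png

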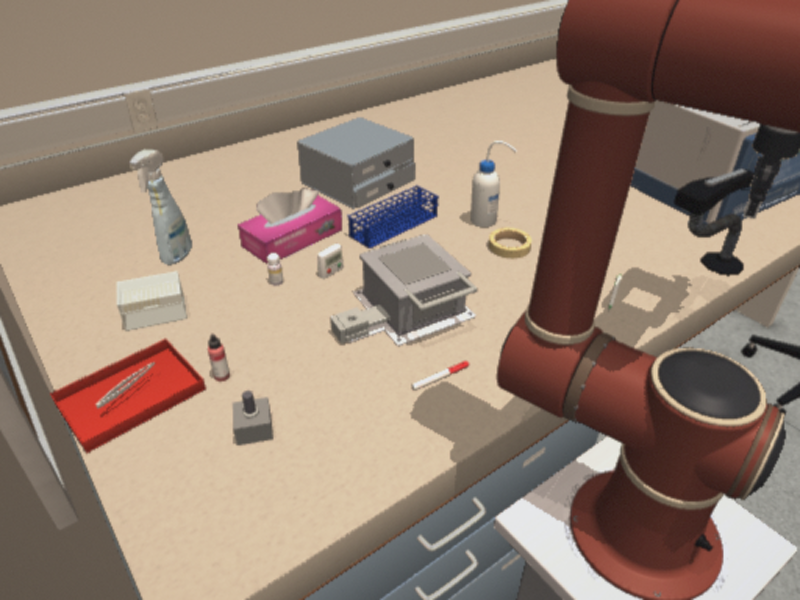

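The top view shows the stand with the pin at about (250,330), the bracket hole at (367,287), the lid's lift bar at about (427,342), and the dropper at (256,265). The scene view shows the pin upright at (250,400) in its stand.

```bash
cat >h.py <<'E'
import numpy as np,cv2
from scipy.spatial.transform import Rotation as R
from station import *
def T_of(o):
    T=np.eye(4);T[:3,:3]=R.from_rotvec(o["tool_rot"]).as_matrix();T[:3,3]=o["tool_pos"];return T
def px(cam,uv,z,s=1.0,o=None):
    c=camera_params(cam);E=c["extrinsics"] if cam!="wrist" else T_of(o)@c["tool_from_camera"]
    K=c["camera_matrix"];u,v=np.array(uv)/s
    d=E[:3,:3]@np.array([(u-K[0,2])/K[0,0],-(v-K[1,2])/K[1,1],-1])
    p=E[:3,3];return p+d*(z-p[2])/d[2]
def proj(cam,P,s=1.0,o=None):
    c=camera_params(cam);E=c["extrinsics"] if cam!="wrist" else T_of(o)@c["tool_from_camera"]
    q=np.linalg.inv(E)@np.append(P,1);K=c["camera_matrix"]
    return s*np.array([K[0,2]-K[0,0]*q[0]/q[2],K[1,2]+K[1,1]*q[1]/q[2]])
def tool_delta(o,P,yaw_jaw=None):
    "shift in tool axes from the measured TCP to P"
    return T_of(o)[:3,:3].T@(np.array(P)-o["tool_pos"])
E
python3 - <<'E'
from h import *
s=1.5625
for n,uv,z in [("pin",(246,326),.087),("standc",(250,330),.042),("hole",(367,287),.042),("lidBL",(403,240),.112),("lidBR",(477,248),.112),("barL",(399,338),.105),("barR",(457,344),.105),("dropper",(256,265),.1)]:
    print(n,px("top",uv,z,s).round(3))
for n,uv,z in [("pin",(250,395),.087),("hole",(351,318),.042)]: print("scene",n,px("scene",uv,z,s).round(3))
o=get_obs();print(T_of(o).round(3))
E
```

```text
pin [0.524 0.368 0.087]
standc [0.519 0.369 0.042]
hole [0.628 0.098 0.042]
lidBL [0.727 0.015 0.112]
lidBR [ 0.713 -0.153  0.112]
barL [0.504 0.018 0.105]
barR [ 0.494 -0.112  0.105]
dropper [0.664 0.35  0.1  ]
scene pin [0.511 0.373 0.087]
scene hole [0.625 0.103 0.042]
[[ 0.92   0.392 -0.001  0.245]
 [ 0.392 -0.92   0.002 -0.574]
 [ 0.    -0.002 -1.     0.255]
 [ 0.     0.     0.     1.   ]]
```

move_arm(
  deltas=[1,0,0,-0.05,0,1,0,0,-0.1,0,1,0.05,-0.06,-0.1,-6,1,0.62,-0.76,-0.06,-62,1,0.62,-0.76,-0.06,-62,1,0.62,-0.76,-0.06,-62,1,0.62,-0.76,-0.06,-62,1,0.62,-0.76,-0.06,-62,1,0.62,-0.76,-0.06,-62,1,0.62,-0.76,-0.06,-62],
)

```text
t: 1.1
tool_pos: [0.3561, -0.1888, 0.3403]
tool_rot: [-2.31, -2.127, -0.002]
contact_force: [1.0, -0.2, 0.5]
opening: 0.0856
```

```bash
python3 - <<'E'
from h import *
o=get_obs();print(T_of(o).round(3),o["q"].round(2));print(tool_delta(o,[.520,.370,.22]).round(3))
x=T_of(o)[:3,0];print("yaw",np.degrees(np.arctan2(x[1],x[0])))
E
```

```text
[[ 0.082  0.997 -0.     0.356]
 [ 0.997 -0.082  0.002 -0.189]
 [ 0.002 -0.001 -1.     0.34 ]
 [ 0.     0.     0.     1.   ]] [-0.67 -0.54  1.97  0.    1.71 -0.59]
[0.57  0.117 0.121]
yaw 85.2811537159455
```

move_arm(
  deltas=[1,0.57,0.117,0.05,0,1,0.57,0.117,0.05,0,1,0.57,0.117,0.05,0,1,0.57,0.117,0.05,0,1,0.57,0.117,0.05,0,1,0.57,0.117,0.05,0,1,0.57,0.117,0.05,0,1,0.57,0.117,0.12,0,1,0.57,0.117,0.12,0,1,0.57,0.117,0.12,0],
)

```text
t: 2.1
tool_pos: [0.4929, 0.2807, 0.2566]
tool_rot: [-2.309, -2.128, -0.001]
contact_force: [0.3, -0.1, -0.4]
opening: 0.0857
```

move_arm(
  deltas=[1,0.05,0.01,0.04,0,1,0.035,0.007,0.05,0,1,0.035,0.007,0.05,0],
)

```text
t: 2.4
tool_pos: [0.5001, 0.3149, 0.2012]
tool_rot: [-2.305, -2.128, 0.013]
contact_force: [-0.4, 0.2, -1.3]
opening: 0.0855
```

```bash
python3 - <<'E'
from h import *
o=get_obs();im=get_image("wrist");print(T_of(o).round(3),o["opening"])
np.save("o1.npy",np.r_[o["tool_pos"],o["tool_rot"]])
cv2.imwrite("pics/w1.png",cv2.resize(im,(800,600),interpolation=cv2.INTER_CUBIC)[:,:,::-1])
E
```

```text
[[ 0.08   0.997 -0.009  0.5  ]
 [ 0.997 -0.08  -0.003  0.315]
 [-0.003 -0.009 -1.     0.201]
 [ 0.     0.     0.     1.   ]] 0.08549975342684404
```

View pics/w1.png

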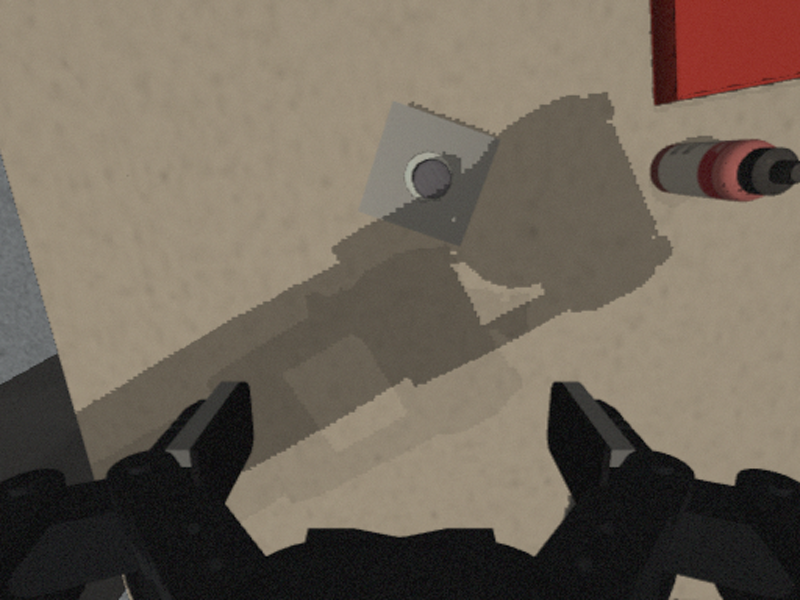

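The wrist view shows the pin's grip top at (432,179), the flange at (428,176), and the stand's top corners at (395,103), (497,138), (460,244) and (360,211). The dropper is well to the right.

```bash
python3 - <<'E'
from h import *
a=np.load("o1.npy");o=dict(tool_pos=a[:3],tool_rot=a[3:])
s=1.5625
print("grip",px("wrist",(432,179),.087,s,o).round(4),"flange",px("wrist",(428,176),.047,s,o).round(4))
print("stand",np.mean([px("wrist",u,.042,s,o) for u in[(395,103),(497,138),(460,244),(360,211)]],0).round(4))
P=px("wrist",(432,179),.087,s,o)
o=get_obs();print(T_of(o).round(3));print(tool_delta(o,[P[0],P[1],.2]).round(4))
E
```

```text
grip [0.5182 0.3735 0.087 ] flange [0.5182 0.3735 0.047 ]
stand [0.5184 0.3735 0.042 ]
[[ 0.081  0.997 -0.005  0.501]
 [ 0.997 -0.081 -0.001  0.315]
 [-0.001 -0.005 -1.     0.204]
 [ 0.     0.     0.     1.   ]]
[0.06   0.0121 0.0039]
```

move_arm(
  deltas=[1,0.04,0.008,0,0,1,0.06,0.012,0.03,0,1,0.06,0.012,0.07,0,1,0.06,0.012,0.09,0,1,0.06,0.012,0.09,0],
)

```text
t: 2.95
tool_pos: [0.5163, 0.372, 0.1116]
tool_rot: [-2.308, -2.126, 0.014]
contact_force: [-0.4, -0.1, -0.3]
opening: 0.0851
```

```bash
python3 - <<'E'
from h import *
o=get_obs();print(T_of(o).round(4));print(tool_delta(o,[.5183,.3735,.078]).round(4))
E
```

```text
[[ 0.082   0.9966 -0.0096  0.5163]
 [ 0.9966 -0.082  -0.0032  0.372 ]
 [-0.0039 -0.0093 -0.9999  0.1116]
 [ 0.      0.      0.      1.    ]]
[0.0018 0.0022 0.0336]
```

move_arm(
  deltas=[1,0.001,0.002,0.02,0,1,0.001,0.002,0.034,0,1,0.001,0.002,0.034,0,-1,0.001,0.002,0.034,0,-1,0.001,0.002,0.034,0,-1,0.001,0.002,0.034,0,-1,0.001,0.002,0.034,0,-1,0.001,0.002,0.034,0,-1,0.001,0.002,0.034,0,-1,0.001,0.002,0.034,0],
  force=40,
)

```text
t: 3.95
tool_pos: [0.5184, 0.3729, 0.0783]
tool_rot: [-2.308, -2.126, 0.013]
contact_force: [-0.1, -0.7, 2.8]
opening: 0.0171
```

```bash
python3 - <<'E'
from h import *
o=get_obs();print(T_of(o).round(4),o["opening"],o["contact_force"])
E
```

```text
[[ 0.082   0.9966 -0.0087  0.5184]
 [ 0.9966 -0.082  -0.0027  0.3729]
 [-0.0034 -0.0085 -1.      0.0783]
 [ 0.      0.      0.      1.    ]] 0.017059772972010667 [-0.11209374 -0.73956342  2.76891163]
```

```bash
python3 - <<'E'
from h import *
o=get_obs();R0=T_of(o)[:3,:3];h=np.array([.627,.100,.042])
for z in(.18,.2,.22):
  for off in[(0,.05),(0.0,.06),(.03,.05),(.03,.06),(.0,-.06)]:
    P=h-R0@np.array([*off,0]);P[2]=z
    oo=dict(o);oo["tool_pos"]=P
    foot=P+R0@np.array([0,0,.074])
    print(z,off,proj("wrist",h,1.5625,oo).round(0),"foot",proj("wrist",foot,1.5625,oo).round(0),tool_delta(o,P).round(3))
E
```

```text
0.18 (0, 0.05) [496. 294.] foot [400. 335.] [-0.263  0.08  -0.101]
0.18 (0.0, 0.06) [515. 294.] foot [400. 335.] [-0.263  0.07  -0.101]
0.18 (0.03, 0.05) [500. 237.] foot [400. 335.] [-0.293  0.08  -0.101]
0.18 (0.03, 0.06) [519. 237.] foot [400. 335.] [-0.293  0.07  -0.101]
0.18 (0.0, -0.06) [289. 293.] foot [400. 335.] [-0.263  0.19  -0.102]
0.2 (0, 0.05) [490. 285.] foot [400. 335.] [-0.264  0.08  -0.121]
0.2 (0.0, 0.06) [508. 285.] foot [400. 335.] [-0.264  0.07  -0.121]
0.2 (0.03, 0.05) [493. 232.] foot [400. 335.] [-0.294  0.08  -0.121]
0.2 (0.03, 0.06) [511. 232.] foot [400. 335.] [-0.294  0.07  -0.121]
0.2 (0.0, -0.06) [297. 284.] foot [400. 335.] [-0.264  0.19  -0.122]
0.22 (0, 0.05) [485. 277.] foot [400. 335.] [-0.264  0.079 -0.141]
0.22 (0.0, 0.06) [501. 277.] foot [400. 335.] [-0.264  0.069 -0.141]
0.22 (0.03, 0.05) [487. 227.] foot [400. 335.] [-0.294  0.079 -0.141]
0.22 (0.03, 0.06) [504. 227.] foot [400. 335.] [-0.294  0.069 -0.141]
0.22 (0.0, -0.06) [304. 276.] foot [400. 335.] [-0.264  0.189 -0.142]
```

move_arm(
  deltas=[-1,0,0,-0.03,0,-1,0,0,-0.07,0,-1,-0.03,0.01,-0.12,0,-1,-0.075,0.025,-0.12,0,-1,-0.12,0.035,-0.12,0,-1,-0.165,0.05,-0.12,0,-1,-0.21,0.065,-0.12,0,-1,-0.25,0.08,-0.12,0,-1,-0.264,0.08,-0.12,0,-1,-0.264,0.08,-0.12,0],
)

```text
t: 4.95
tool_pos: [0.5773, 0.102, 0.1978]
tool_rot: [-2.31, -2.121, 0.014]
contact_force: [-0.3, 0.3, -0.9]
opening: 0.0167
```

move_arm(
  deltas=[-1,-0.005,0,0,0,-1,-0.005,0,0,0,-1,-0.005,0,0,0],
)

```text
t: 5.25
tool_pos: [0.5765, 0.0982, 0.1976]
tool_rot: [-2.308, -2.123, 0.014]
contact_force: [-0.1, 0.5, -1.6]
opening: 0.0173
```

```bash
python3 - <<'E'
from h import *
o=get_obs();im=get_image("wrist");print(T_of(o).round(4),o["opening"])
np.save("o2.npy",np.r_[o["tool_pos"],o["tool_rot"]])
h=np.array([.627,.100,.042]);print(proj("wrist",h,1.5625,o))
cv2.imwrite("pics/w2.png",cv2.resize(im[80:320,130:450],(800,600),interpolation=cv2.INTER_CUBIC)[:,:,::-1])
E
```

```text
[[ 0.0835  0.9965 -0.0104  0.5765]
 [ 0.9965 -0.0835 -0.0022  0.0982]
 [-0.0031 -0.0102 -0.9999  0.1976]
 [ 0.      0.      0.      1.    ]] 0.01728392884316174
[492.27735843 275.21809487]
```

View pics/w2.png

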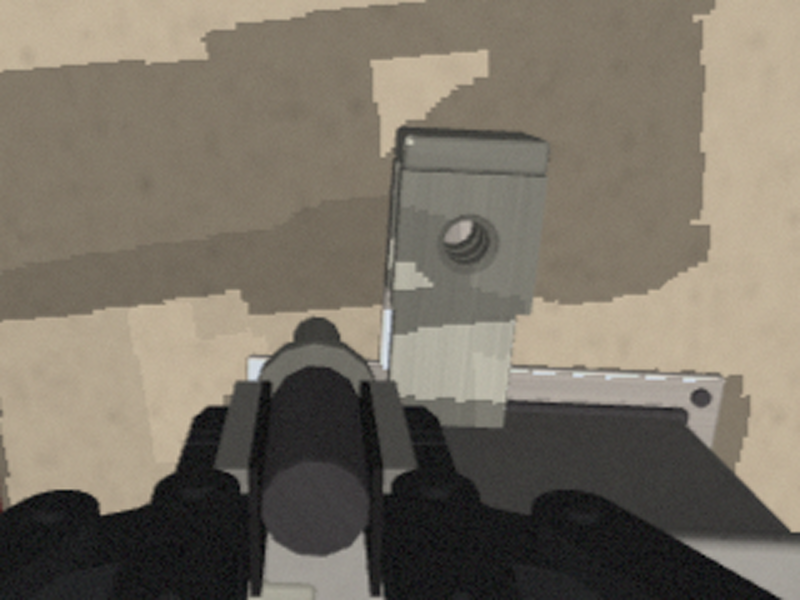

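The hole's mouth is centred at crop (468,244), with the base plate visible down through it. The pin is held upright, its foot at about (317,334).

```bash
python3 - <<'E'
from h import *
a=np.load("o2.npy");o=dict(tool_pos=a[:3],tool_rot=a[3:])
f=lambda u:np.array(u)/2.5+[130,80]
H=px("wrist",f((468.5,244)),.042,1,o);print("hole",H.round(4))
T=T_of(o)
for L in(.072,.074,.076):
    print("foot pred",(proj("wrist",(T@[0,0,L,1])[:3],1,o)-[130,80])*2.5)
F=px("wrist",f((317,335)),T[2,3]-.074,1,o);print("foot seen",F.round(4),"pred",(T@[0,0,.074,1])[:3].round(4))
o=get_obs();print(T_of(o)[:3,3].round(4));F0=(T_of(o)@[0,0,.074,1])[:3]
d=H-F0;d[2]=0;print("delta tool",(T_of(o)[:3,:3].T@d).round(4))
E
```

```text
hole [0.629  0.0985 0.042 ]
foot pred [314.79225739 338.48178763]
foot pred [314.79368558 335.80659887]
foot pred [314.79508691 333.18171232]
foot seen [0.5763 0.0982 0.1236] pred [0.5757 0.098  0.1236]
[0.5766 0.0982 0.1977]
delta tool [ 0.005   0.0529 -0.0005]
```

move_arm(
  deltas=[-1,0.003,0.03,0,0,-1,0.005,0.0525,0,0,-1,0.005,0.0525,0.03,0,-1,0.005,0.0525,0.055,0,-1,0.005,0.0525,0.065,0,-1,0.005,0.0525,0.065,0,-1,0.005,0.0525,0.065,0],
)

```text
t: 6.0
tool_pos: [0.6291, 0.099, 0.1332]
tool_rot: [-2.308, -2.124, 0.013]
contact_force: [-0.2, -0.5, 0.0]
opening: 0.0171
```

```bash
python3 - <<'E'
from h import *
o=get_obs();F0=(T_of(o)@[0,0,.074,1])[:3];print(F0,o["contact_force"])
d=np.array([.629,.0985,F0[2]])-F0;print("delta tool",(T_of(o)[:3,:3].T@d).round(4))
im=get_image("wrist");cv2.imwrite("pics/w3.png",cv2.resize(im[80:320,130:450],(800,600),interpolation=cv2.INTER_CUBIC)[:,:,::-1])
E
```

```text
[0.62845756 0.09885234 0.05921663] [-0.18265648 -0.48968342  0.02980339]
delta tool [-0.0003  0.0006 -0.    ]
```

View pics/w3.png

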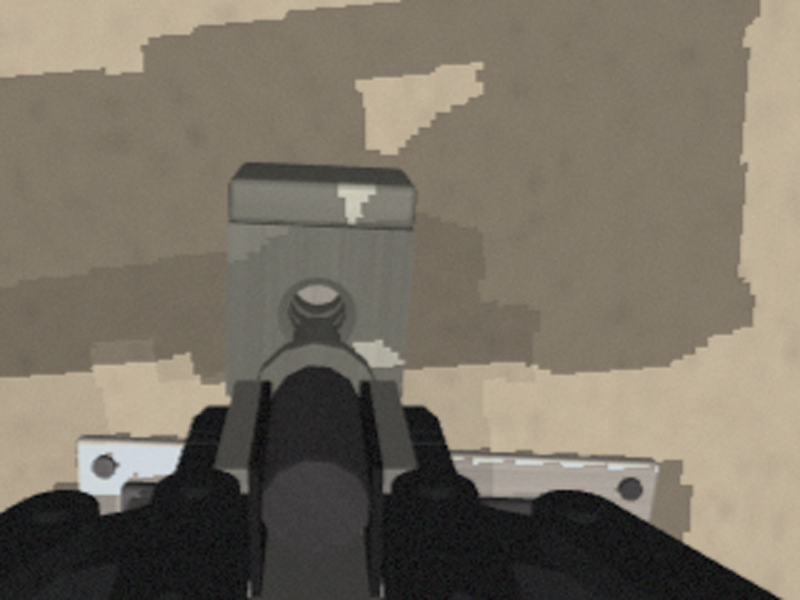

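The pin's foot (318,325) is lined up with the hole ring (centre column about 319), and the hole is just behind and below it. I'll go down.

move_arm(
  deltas=[-1,0,0.0005,0.012,0,-1,0,0.0005,0.02,0,-1,0,0.0005,0.028,0,-1,0,0.0005,0.036,0,-1,0,0.0005,0.044,0,-1,0,0.0005,0.05,0,-1,0,0.0005,0.052,0,-1,0,0.0005,0.052,0],
)

```text
t: 6.85
tool_pos: [0.6295, 0.0988, 0.0815]
tool_rot: [-2.309, -2.124, 0.012]
contact_force: [-0.2, -0.3, -1.9]
opening: 0.0167
```

move_arm(
  deltas=[0,0,0,0,0,0,0,0,0,0,0.3,0,0,0,0,0.3,0,0,0,0,0.3,0,0,-0.02,0,0.3,0,0,-0.05,0,0.3,0,0,-0.09,0,0.3,0,0,-0.13,0,0.3,0,0,-0.13,0,0.3,0,0,-0.13,0],
)

```text
t: 7.85
tool_pos: [0.6314, 0.0991, 0.2135]
tool_rot: [-2.311, -2.126, 0.008]
contact_force: [-0.5, -0.4, -1.1]
opening: 0.0555
```

```bash
python3 - <<'E'
from h import *
o=get_obs();print(T_of(o).round(4),o["opening"])
# bar in dock frame estimate
th=np.radians(-4.8);c,s=np.cos(th),np.sin(th);Rd=np.array([[c,-s],[s,c]])
D=np.array([.629,.0985])-Rd@[-.02,.155];print("dock",D, "hinge",D+Rd@[.086,0],"bar",D+Rd@[.086-.214,0])
im=get_image("wrist")
print("hole proj",proj("wrist",[.629,.0985,.049],1.5625,o),"griptop",proj("wrist",[.629,.0985,.089],1.5625,o))
cv2.imwrite("pics/w4.png",cv2.resize(im,(800,600),interpolation=cv2.INTER_CUBIC)[:,:,::-1])
E
```

```text
[[ 0.0831  0.9965 -0.0047  0.6314]
 [ 0.9965 -0.0831 -0.002   0.0991]
 [-0.0024 -0.0045 -1.      0.2135]
 [ 0.      0.      0.      1.    ]] 0.055478361774839724
dock [ 0.63595979 -0.05762995] hinge [ 0.72165818 -0.06482624] bar [ 0.50840871 -0.04691919]
hole proj [397.15850372 283.13874117] griptop [396.37463718 302.11149125]
```

View pics/w4.png

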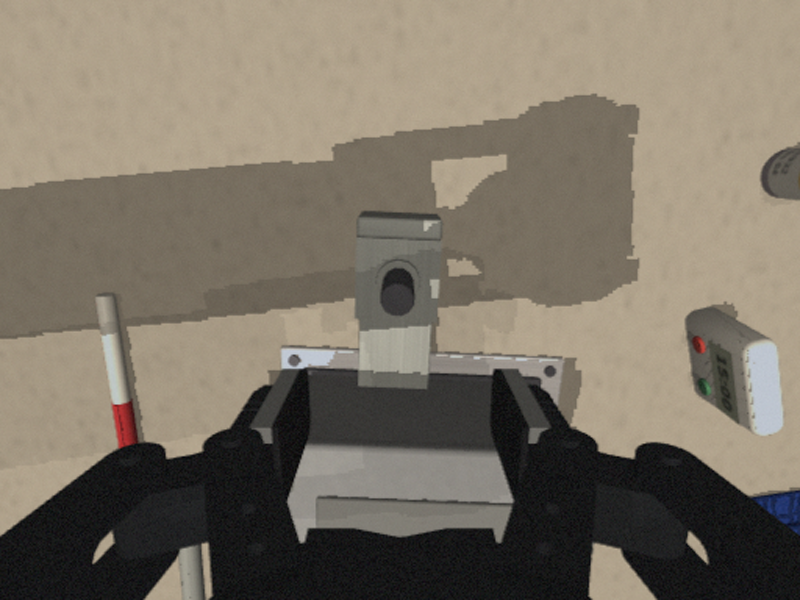

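The pin is seated: its flange lies on the bracket at about (398,281), the grip top is at (398,294), and it is free of the fingers. Next is the lift bar.

move_arm(
  deltas=[0.3,-0.04,-0.025,0,0,0.3,-0.08,-0.05,0,0,0.3,-0.12,-0.075,0,0,0.3,-0.16,-0.1,0.005,0,0.3,-0.184,-0.111,0.01,0,0.3,-0.184,-0.111,0.01,0,0.3,-0.184,-0.111,0.01,0,0.3,-0.184,-0.111,0.01,0],
)

```text
t: 8.7
tool_pos: [0.5044, -0.0744, 0.2019]
tool_rot: [-2.307, -2.124, 0.013]
contact_force: [0.2, 0.4, 0.0]
opening: 0.0553
```

```bash
python3 - <<'E'
from h import *
o=get_obs();print(T_of(o).round(4),o["opening"])
np.save("o5.npy",np.r_[o["tool_pos"],o["tool_rot"]])
im=get_image("wrist")
print(proj("wrist",[.508,-.047,.105],1.5625,o))
cv2.imwrite("pics/w5.png",cv2.resize(im,(800,600),interpolation=cv2.INTER_CUBIC)[:,:,::-1])
E
```

```text
[[ 0.0823  0.9966 -0.0097  0.5044]
 [ 0.9966 -0.0823 -0.0014 -0.0744]
 [-0.0022 -0.0096 -1.      0.2019]
 [ 0.      0.      0.      1.    ]] 0.05528891054979134
[405.10544315 257.11648223]
```

View pics/w5.png

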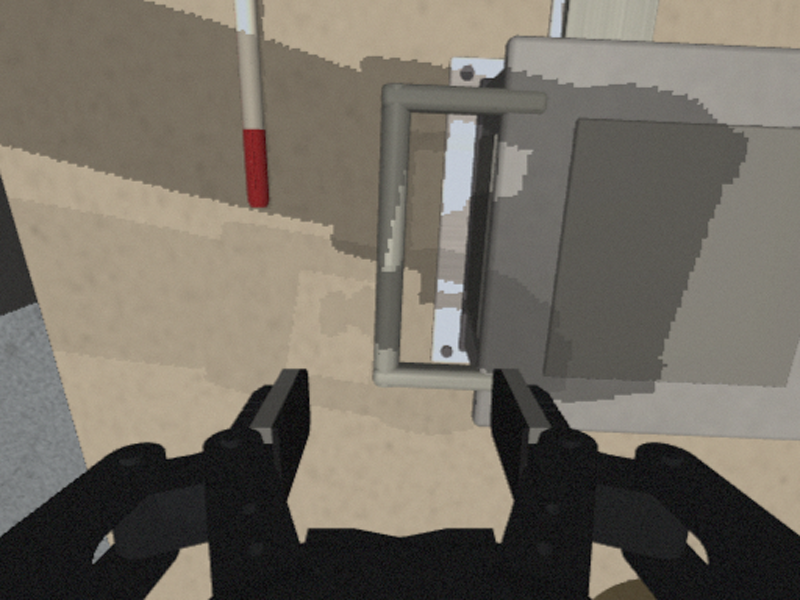

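The lift bar runs from (396,100) to (387,375), between the lid arms, with its middle at about (392,237).

```bash
python3 - <<'E'
from h import *
a=np.load("o5.npy");o=dict(tool_pos=a[:3],tool_rot=a[3:])
A=px("wrist",(396,100),.105,1.5625,o);B=px("wrist",(387,375),.105,1.5625,o)
M=(A+B)/2;print(A,B,M,np.linalg.norm(A-B),"dir",np.degrees(np.arctan2(*(A-B)[1::-1])))
o=get_obs();print(T_of(o)[:3,3]);print("to TCP z .116",tool_delta(o,[M[0],M[1],.116]).round(4))
E
```

```text
[0.50935929 0.01692845 0.105     ] [ 0.49520131 -0.10199207  0.105     ] [ 0.5022803  -0.04253181  0.105     ] 0.11976034428036962 dir 83.21065748003889
[ 0.50464867 -0.07425141  0.20221261]
to TCP z .116 [ 0.0316 -0.0042  0.0862]
```

move_arm(
  deltas=[-0.2,0.03,-0.004,0,2,-0.2,0.031,-0.004,0.03,2,-0.2,0.031,-0.004,0.05,2,-0.2,0.031,-0.004,0.05,2,-0.2,0.031,-0.004,0.05,2],
  force=30,
)

```text
t: 9.25
tool_pos: [0.503, -0.0425, 0.1522]
tool_rot: [-2.342, -2.086, 0.013]
contact_force: [0.4, -0.1, 0.2]
opening: 0.0338
```

```bash
python3 - <<'E'
from h import *
o=get_obs();print(T_of(o).round(4),o["opening"]);print(tool_delta(o,[.5023,-.0425,.118]).round(4))
im=get_image("wrist");cv2.imwrite("pics/w6.png",cv2.resize(im,(800,600),interpolation=cv2.INTER_CUBIC)[:,:,::-1])
E
```

```text
[[ 0.1153  0.9933 -0.0098  0.503 ]
 [ 0.9933 -0.1154 -0.0015 -0.0425]
 [-0.0026 -0.0096 -1.      0.1522]
 [ 0.      0.      0.      1.    ]] 0.03381843196319544
[-0.     -0.0004  0.0343]
```

View pics/w6.png

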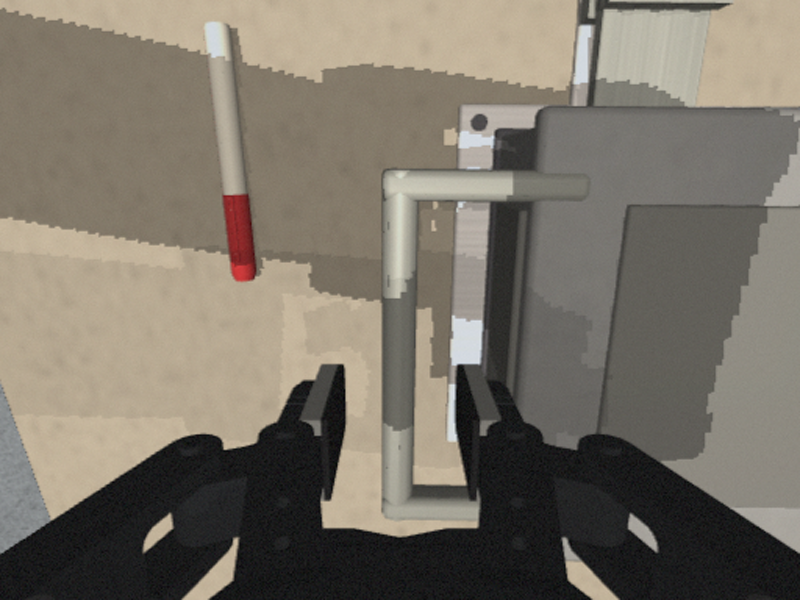

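The bar is centred between the fingers at column 398 and lined up with the tool. I'll go down and close.

move_arm(
  deltas=[-0.2,0,0,0.02,0,-0.2,0,0,0.034,0,-0.2,0,0,0.034,0,-0.2,0,0,0.034,0,-1,0,0,0.034,0,-1,0,0,0.034,0,-1,0,0,0.034,0,-1,0,0,0.034,0,-1,0,0,0.034,0],
)

```text
t: 10.2
tool_pos: [0.5022, -0.0429, 0.12]
tool_rot: [-2.342, -2.084, 0.016]
contact_force: [-6.7, 0.3, 5.9]
opening: 0.0104
```

```bash
python3 - <<'E'
from h import *
o=get_obs();T=T_of(o);print(T.round(4),o["opening"],o["contact_force"],o["q"].round(2))
# bar held at T*[0,0,~.013]; arc in tool axes of this moment. angle0=asin(.003/.214)
th=np.radians(-6.8);ex=np.array([np.cos(th),np.sin(th),0]);a0=np.arcsin(.003/.214)
for a in np.arange(.05,1.06,.05):
    d=.214*((np.cos(a0)-np.cos(a+a0))*ex+(np.sin(a+a0)-np.sin(a0))*np.array([0,0,1]))
    print(round(a,2),(T[:3,:3].T@d).round(4))
E
```

```text
[[ 0.1158  0.9932 -0.0118  0.5022]
 [ 0.9933 -0.1159 -0.0018 -0.0429]
 [-0.0031 -0.0115 -0.9999  0.12  ]
 [ 0.      0.      0.      1.    ]] 0.010418002497990145 [-6.66329734  0.27417497  5.9205987 ] [-0.23 -0.11  2.   -0.    1.25 -0.11]
0.05 [-0.      0.0003 -0.0107]
0.1 [-0.0001  0.0011 -0.0214]
0.15 [-0.0001  0.0025 -0.032 ]
0.2 [-0.0001  0.0044 -0.0425]
0.25 [-0.0002  0.0068 -0.0529]
0.3 [-0.0002  0.0097 -0.0632]
0.35 [-0.0003  0.0132 -0.0733]
0.4 [-0.0003  0.0171 -0.0833]
0.45 [-0.0003  0.0215 -0.093 ]
0.5 [-0.0004  0.0265 -0.1025]
0.55 [-0.0004  0.0318 -0.1118]
0.6 [-0.0005  0.0377 -0.1207]
0.65 [-0.0005  0.044  -0.1294]
0.7 [-0.0006  0.0507 -0.1377]
0.75 [-0.0006  0.0578 -0.1457]
0.8 [-0.0006  0.0653 -0.1533]
0.85 [-0.0007  0.0732 -0.1606]
0.9 [-0.0007  0.0814 -0.1674]
0.95 [-0.0008  0.09   -0.1738]
1.0 [-0.0008  0.0988 -0.1798]
1.05 [-0.0009  0.108  -0.1854]
```

move_arm(
  deltas=[-1,0,0.001,-0.011,0,-1,0,0.001,-0.021,0,-1,0,0.0025,-0.032,0,-1,0,0.0045,-0.0425,0,-1,0,0.007,-0.053,0,-1,0,0.01,-0.063,0,-1,0,0.013,-0.073,0,-1,0,0.017,-0.083,0,-1,0,0.0215,-0.093,0,-1,0,0.0265,-0.1025,0],
)

```text
t: 11.2
tool_pos: [0.5286, -0.0461, 0.2234]
tool_rot: [-2.34, -2.083, 0.022]
contact_force: [-9.6, -1.4, 2.8]
opening: 0.0105
```

```bash
cat >arc.py <<'E'
from h import *
import sys
o=get_obs();T=T_of(o);print(T[:3,3].round(4),o["opening"],o["contact_force"].round(1))
print(T[:3,:3].round(3).tolist())
th=np.radians(-6.8);ex=np.array([np.cos(th),np.sin(th),0]);ez=np.array([0,0,1])
# bar = TCP + (0,0,-.015); hinge fixed by the closed-lid grasp
H=np.array([.5022,-.0429,.105])+.214*ex-.003*ez
r=T[:3,3]-[0,0,.015]-H
a=np.arctan2(r[2],-r@ex);print("angle",a,"radius",np.hypot(r[2],r@ex),"lat",r@np.cross(ez,ex))
for b in map(float,sys.argv[1:]):
    P=H+.214*(-np.cos(b)*ex+np.sin(b)*ez)+[0,0,.015]
    print(b,(T[:3,:3].T@(P-T[:3,3])).round(4))
E
python3 arc.py .6 .7 .8 .9 .95 1.0 1.05
```

```text
[ 0.5286 -0.0461  0.2234] 0.0104666188286447 [-9.6 -1.4  2.8]
[[0.116, 0.993, -0.016], [0.993, -0.116, -0.003], [-0.005, -0.016, -1.0]]
angle 0.5162581758090732 radius 0.2154775652053061 lat -7.567664665601531e-05
0.6 [-0.      0.0105 -0.0146]
0.7 [-0.0001  0.0232 -0.0319]
0.8 [-0.0002  0.0376 -0.0477]
0.9 [-0.0003  0.0534 -0.0621]
0.95 [-0.0004  0.0618 -0.0687]
1.0 [-0.0004  0.0706 -0.0748]
1.05 [-0.0005  0.0797 -0.0805]
```

move_arm(
  deltas=[-1,0,0.0095,-0.0146,0,-1,0,0.0155,-0.0235,0,-1,0,0.022,-0.032,0,-1,0,0.0285,-0.04,0,-1,0,0.036,-0.0477,0,-1,0,0.0435,-0.055,0,-1,0,0.0515,-0.062,0,-1,0,0.06,-0.0687,0,-1,0,0.0685,-0.0748,0,-1,0,0.0685,-0.0748,0],
)

```text
t: 12.2
tool_pos: [0.5997, -0.055, 0.3013]
tool_rot: [-2.345, -2.086, 0.018]
contact_force: [-4.3, -3.7, 6.8]
opening: 0.0104
```

move_arm(
  deltas=[-1,0,0,0,0,-1,0,0,0,0],
)

```text
t: 12.4
tool_pos: [0.6005, -0.0551, 0.3021]
tool_rot: [-2.347, -2.087, 0.015]
contact_force: [0.1, -0.4, 0.0]
opening: 0.0104
```

```bash
python3 arc.py .95 .9 .85 .8 .75 .72
python3 - <<'E'
from h import *
cv2.imwrite("pics/s2.png",cv2.resize(get_image("scene")[110:260,170:370],(800,600),interpolation=cv2.INTER_CUBIC)[:,:,::-1])
E
```

```text
[ 0.6005 -0.0551  0.3021] 0.010393727055433637 [ 0.1 -0.4  0. ]
[[0.116, 0.993, -0.008], [0.993, -0.117, -0.006], [-0.007, -0.007, -1.0]]
angle 1.0149747741731512 radius 0.21787448067370985 lat -0.0004863706448438209
0.95 [ 0.0006 -0.0094  0.0111]
0.9 [ 0.0006 -0.0179  0.0176]
0.85 [ 0.0007 -0.0261  0.0245]
0.8 [ 0.0008 -0.0339  0.0318]
0.75 [ 0.0008 -0.0413  0.0395]
0.72 [ 0.0009 -0.0456  0.0443]
```

View pics/s2.png

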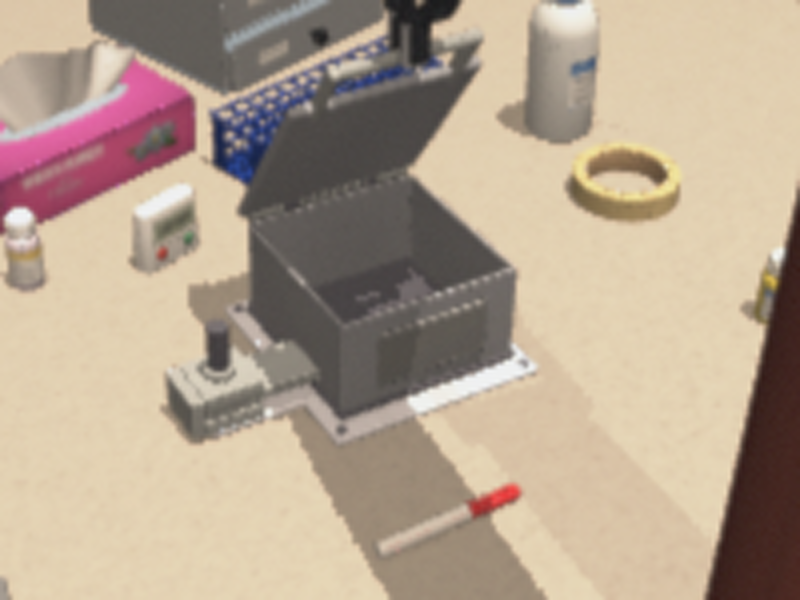

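The lid is up at about 1.0 rad, and the pin stands upright with its flange on the bracket at (215,370). Now I'll bring the lid back down to about 0.72.

move_arm(
  deltas=[-1,0,-0.0045,0.005,0,-1,0,-0.009,0.01,0,-1,0,-0.0135,0.0138,0,-1,0,-0.018,0.0176,0,-1,0,-0.026,0.0245,0,-1,0,-0.034,0.0318,0,-1,0,-0.041,0.0395,0,-1,0,-0.0456,0.0443,0,-1,0,-0.0456,0.0443,0,-1,0,-0.0456,0.0443,0],
)

```text
t: 13.45
tool_pos: [0.5528, -0.0491, 0.2586]
tool_rot: [-2.343, -2.085, 0.019]
contact_force: [-7.2, 1.8, 6.1]
opening: 0.0104
```

move_arm(
  deltas=[-1,0,0,0,0,-1,0,0,0,0,-1,0,0,0,0,-1,0,0,0,0,-1,0,0,0,0],
)

```text
t: 13.95
tool_pos: [0.5528, -0.0491, 0.2586]
tool_rot: [-2.343, -2.085, 0.019]
contact_force: [-2.1, -1.8, 1.7]
opening: 0.0104
```

```bash
python3 arc.py .71
python3 - <<'E'
from h import *
cv2.imwrite("pics/s3.png",cv2.resize(get_image("scene")[110:260,170:370],(800,600),interpolation=cv2.INTER_CUBIC)[:,:,::-1])
th=np.radians(-6.8);ex=np.array([np.cos(th),np.sin(th),0]);ey=np.array([-ex[1],ex[0],0]);ez=np.array([0,0,1])
H=np.array([.5022,-.0429,.105])+.214*ex-.003*ez
for b in(.6,.7,.8):   # predicted bar ends in the crop
    P=H+.214*(-np.cos(b)*ex+np.sin(b)*ez);print(b,[((proj("scene",P+k*ey)-[170,110])*4).round() for k in(-.061,.061)])
E
```

```text
[ 0.5528 -0.0491  0.2586] 0.010417792868474614 [-2.1 -1.8  1.7]
[[0.116, 0.993, -0.012], [0.993, -0.116, -0.004], [-0.005, -0.012, -1.0]]
angle 0.71532436959771 radius 0.21595194870696233 lat -0.0001572615753807014
0.71 [0.0002 0.0008 0.0021]
0.6 [array([519., 140.]), array([377., 185.])]
0.7 [array([511., 112.]), array([367., 156.])]
0.8 [array([501.,  85.]), array([357., 127.])]
```

View pics/s3.png

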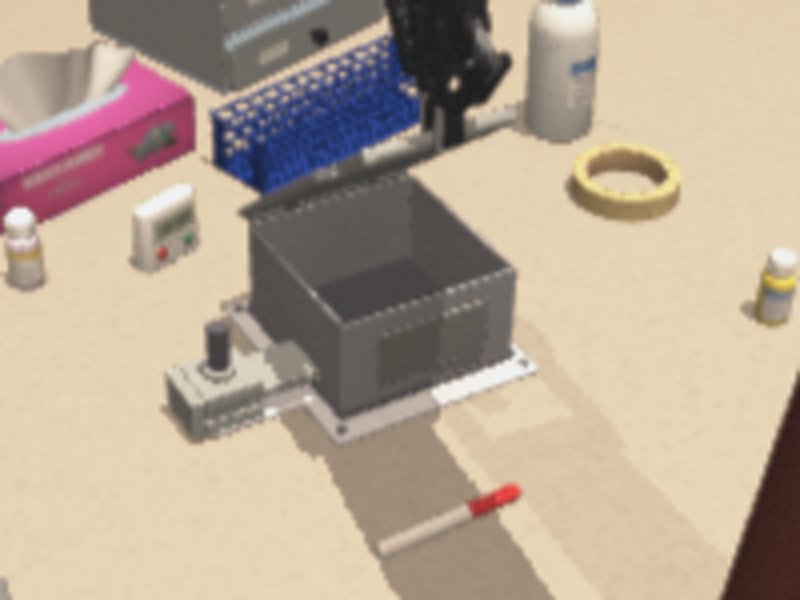

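The bar's ends at (514,113) and (367,157) match the prediction for 0.70 rad, the middle of the band, and the pin is still seated. Handing in.

```bash
python3 -c "
from station import *
o=get_obs();print(o['t'],o['dq'].round(4),o['opening']);print(order.finish_job())"
```

```text
14.0 [-0.0003  0.0001 -0.0001 -0.0005  0.0006  0.0006] 0.010578877856172883
the job is handed in; nothing more can be done
None
```

I put the pin home in the bracket and let go of it with the lid shut. Then I gripped the lid by its lift bar, raised it to about 1.0 rad and brought it back to about 0.7 rad. I handed the job in at t = 14.0 s, still gripping the bar; no verdict was reported.

**Last checks:**
- **Lid angle:** the arm pose gives 0.715 rad. The lift bar's ends in the scene picture match about 0.70 rad. The allowed range is 0.61 to 0.81.
- **Steadiness:** the arm was at rest, with joint speeds below 0.001 rad/s. The fingers were closed on the bar, reading 10.4 to 10.6 mm for a 12 mm bar.
- **Pin:** it stands upright with its flange on the bracket. In the picture taken just after release, the top of its grip was about 4 mm from where I predicted. That may be a slight lean within the hole's play, well under 0.2 rad. I did not measure its final tip height.
- **Bin and bystanders:** the bin looked fully docked. The marker and the tape looked undisturbed; the last picture does not show everything, and I did not measure any of them again.

**Disagreement:** the bar's apparent distance from the hinge came out at 216 to 218 mm, against 214 mm given. The cause is probably the bar shifting a few millimetres in the grip. That makes the lid angle uncertain by about 0.02 rad.

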